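# Fold down the decorating cabinet's work flap

### The arm

A 7-joint arm with a two-finger parallel gripper is mounted at the origin on a cart in front of the work surface, level with it; the furniture and walls round the work are solid. World frame = base frame: x ahead of the robot, y to its left, z up, the work surface at z = 0. Lengths are in m, angles in rad, forces in N, time in s.
With the tool pointing down it reaches from about 0.425 to 0.925 m from the base axis. Payload 6.8 kg.
Tool frame: the origin (TCP) lies between the finger pads; the fingertips stand 22 mm ahead of it and the grasp point (between the pads) lies 3 mm ahead of it; z points along the fingers, y is the direction in which the jaws open and shut (so a half turn about z gives the same grasp; the last joint's range is limited). The gripper opens to 85 mm and grips with 20 to 120 N. Pads are 22 mm wide; open, the fingers measure 114 mm over their backs; the gripper's body (76 mm by 85 mm) begins 54 mm behind the grasp point. The pads swing forward as they close: fully open they stand 13 mm farther back than shut.
Start: joints at [1.044, 0.477, 0.022, 1.555, -0.011, 1.109, -0.083], TCP at [0.275, -0.617, 0.253] pointing down, gripper open.
Joint ranges: [-2.96, 2.96], [-0.34, 2.1], [-1.41, 1.46], [0.24, 2.44], [-1.37, 4.51], [0.17, 1.92], [-2.96, 2.96]. Speed limits (rad/s): [2.39, 2.39, 3.14, 3.14, 3.14, 3.14, 3.14].

### API

Orientations are given as a unit quaternion [w, x, y, z].
In Python, from station import bot gives the robot as it stands. The module is installed in compiled form; this text tells all that it offers.
- The arm moves only by the tool drive_tool, never from a script. Its argument "series" is one flat list of numbers, 7 for each row, row after row: the opening, from -1 (shut) to 1 (fully open), then the shift along the tool's x, y, z in mm, then the turn, a rotation vector about the tool's x, y, z in rad. In form: [jaw, x, y, z, wx, wy, wz, jaw, x, y, z, wx, wy, wz, ...]. A call has 1 to 12 rows; each row shifts and turns the commanded pose from where the row before left it, along the tool's axes as they then stand; what a row does not reach is not made up. A row lasts 1/8 s, in which the tool goes at most 62.5 mm and 10.7 degrees, less where a joint would pass 70% of its speed; a pose out of reach is approached as far as the arm can. A call with a gripper value outside its range is refused whole. The fingers move at their own pace and stop on an object; "force" is the grip in N (left out, the last holds). Time passes only in rows, so rows that do not move let the fingers close. It gives the time, the measured TCP pose, the force and the opening at its end, in the units of the state.
- bot.get_obs(): the state, without advancing time (a new reading comes with each control period).
- bot.read_camera(name): name is "scene" or "top"; returns a dict with "pixels" (480x640x3 uint8, blue, green, red), "camera_matrix" (3x3 intrinsics, pixels), "rvec" (rotation vector, rad) and "tvec" (3), from world to camera coordinates, as OpenCV has them. Camera axes: x right, y down, z forward; pixel columns grow to the right and rows downward; lengths in m; the calibration is good to about 2 mm. A picture is of the moment at which its call begins. There is no depth.
- bot.hand_in(): hands the job in, once; it reports no verdict.
The state is a dict: "t": time; "q": joint angles; "joint_vel": joint speeds; "joint_torque": joint torques, N m; "eef_pos": TCP position; "tool_rot": TCP orientation; "contact_force": force on the tool from outside, world axes, zero at the start; "torque": the same for the moment, N m; "gripper_width": opening from 0.0 (shut) to 1.0 (fully open).
Only numpy, scipy, OpenCV 4.12 (cv2) and the standard library are available. Lean on these libraries where they do the work, as an engineer would, in place of code of your own. Each camera call takes 0.05 s, during which the arm holds its last target. There are 200 camera calls.

### The job

Set up the drop-front bench cabinet for decorating: first, with the flap still up, pull both slide-out supports fully out, then lower the flap by its handle all the way down until it lies level on both of them. Ease the flap down under control, never letting it drop or bang, let go of everything, and leave the brush cup, the spray bottle and the scrub brush standing where they are.

Things in the scene. Friction and masses are not known exactly. Their poses are not given: they have to be found in the camera images.
- case: Plywood bench cabinet, 340 mm wide, 155 deep, 262 high, fixed. Origin: centre of its underside; x points from its front to its back (away from the robot), y to its left as the robot sees it, z up. Front face: x = -77.5 mm. A flap hinged at its lower edge closes the front's upper part; under the flap, at far left and far right, show the ends of two slide-out supports.
- hinge_line (a point): Middle of the flap's hinge line, on the cabinet's front face 105 mm above the worktop; axes as the cabinet's; the flap turns about its y. The flap is a plywood panel 307 mm wide, 155 mm from hinge line to free edge, 14 mm thick, 0.42 kg; its outer face is in line with the hinge line and becomes its underside.
- flap (a joint): Flap angle, rad: 0 = shut (upright; it starts slightly ajar), grows as its upper edge comes towards the robot and down; 1.571 = level on the supports. With the supports home it sinks on below level, about 0.26 rad, until it hits their pulls. Hinge friction (0.12 N m) holds it only up to about 0.35 rad; beyond that it falls if let go, reaching almost 4 rad/s, and bangs down.
- flap_handle (a point): Middle of the steel bar of the bow handle on the flap's free edge: bar 12 mm thick, 130 long, parallel to the hinge line, 195 mm from it along the flap (34 mm clear of the edge), 7 mm behind the outer face. Axes turn with the flap: y along the bar, z from hinge to free edge, x from outer to inner face. The round bar turns between the fingers as the flap swings.
- support_l (a joint): How far the left (+y) support is out, m: 0 = home, 0.100 = at its stop, fully out. Hardwood bar 24 mm wide, 52 high, sliding straight out along the cabinet's -x against about 2.5 N of friction; stays where left. Its top is 0.5 mm under the hinge line's height, so the level flap lies on it.
- support_l_pull (a point): Middle of the upright bar of the left support's steel bow pull: bar 10 mm thick, 32 high, standing 38 mm out from the support's end, 141.5 mm left of the cabinet's centre, 73.5 mm above the worktop; axes as the cabinet's. The shut flap stands straight above the support's end, so the tool must lean back towards the robot (30 to 45 degrees) to reach it.
- support_r (a joint): The same for the right (-y) support: 0 = home, 0.100 = fully out.
- support_r_pull (a point): The same point on the right support's pull, 141.5 mm to the right of the cabinet's centre.
- brush_cup: Stained clay cup, 77 mm across and 73 mm high, with one brush standing in it (166 mm in all); its origin is the centre of its underside. A bystander to the left of the cabinet.
- spray: White trigger spray bottle with a yellow head, 74 x 96 x 258 mm; its origin is the centre of its underside. A bystander to the right of the cabinet.
- brush: Grey scrub brush with a bow handle, bristles down, 61 x 155 x 91 mm; its origin is the centre of its underside. A bystander near the right front edge of the worktop.

How it is judged:
By the outcome, as a careful person would: the job done as asked, in the order asked, and still so for the second after the job is handed in, with the robot touching nothing.
It also fails if it takes over 58 s, if anything falls off the work surface, if the arm or the gripper's body presses on something with over 40 N, if the wrist force passes 120 N, or if a joint passes its speed limit or range.

## Working session

There is one attempt and no reset: what is moved stays moved. The work goes in short steps, Python scripts to look and compute and a tool call to move; the robot and the scene stay as the last step left them, time stands still between calls to the robot, and variables do not carry over. Pictures are saved under pics/ and viewed, about 8 in all and at most 12, crops included, and the job is handed in when it is done.

Besides the shell and the picture viewer there is one more tool, called after "Emit:" as a command line: name --argument value ..., lists and objects as JSON in quotes. drive_tool: Moves the arm, as the interface text tells. Its arguments: {"type":"object","properties":{"series":{"type":"array"},"force":{"type":"number"}},"required":["series"]}

```bash
mkdir -p pics; python3 - <<'E'
from station import bot
import cv2,numpy as np
for n in("scene","top"):
    c=bot.read_camera(n); cv2.imwrite(f"pics/{n}0.png",c["pixels"]); np.savez(n+"_cal.npz",K=c["camera_matrix"],r=c["rvec"],t=c["tvec"])
    R=cv2.Rodrigues(np.array(c["rvec"],float))[0]; print(n,c["camera_matrix"],-R.T@np.array(c["tvec"]).ravel(),R[2])
print(bot.get_obs())
E
```

```text
scene [[549.01245183   0.         321.11926282]
 [  0.         549.01245183 251.03826073]
 [  0.           0.           1.        ]] [-0.47208417  0.79106467  0.85329347] [ 0.67782902 -0.57396895 -0.45946433]
top [[515.66536451   0.         324.73910912]
 [  0.         515.66536451 235.75889713]
 [  0.           0.           1.        ]] [-0.37088462 -0.14513293  1.40555001] [ 0.5918085   0.06341773 -0.80358004]
{'t': 0.1, 'q': array([ 1.04388635,  0.4777462 ,  0.02234672,  1.55633056, -0.01152162,
        1.10932401, -0.08307292]), 'joint_vel': array([-0.00084111, -0.00189019,  0.00015505, -0.00210644, -0.00081727,
       -0.00150283, -0.00064618]), 'joint_torque': array([ 4.97357207e-03, -5.97752881e+01,  1.61375787e+00, -2.81952435e+01,
        1.28469543e-02,  5.02397350e-03, -1.89336367e-05]), 'eef_pos': array([ 0.2742984 , -0.61621059,  0.252413  ]), 'tool_rot': array([-8.09119742e-04,  9.78150891e-01,  2.07894515e-01, -2.25962375e-04]), 'contact_force': array([ 0.6537627 , -1.01747107,  0.3278946 ]), 'torque': array([-0.01539943,  0.02053807, -0.0813808 ]), 'gripper_width': 0.9993142197335814}
```

View pics/scene0.png

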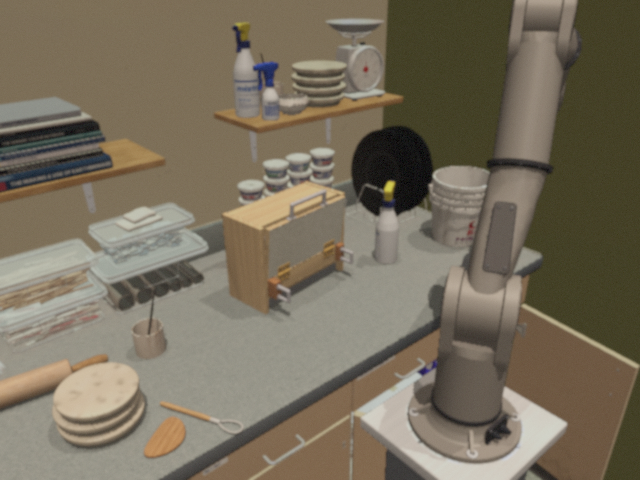

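View pics/top0.png

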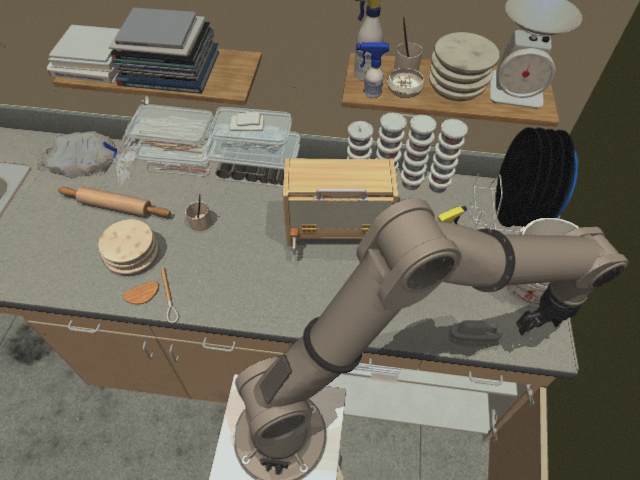

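The scene picture shows the cabinet at about (225-350, 185-305), its handle at (310,200), and the pulls at (280,290) and (347,258). In the top picture the cabinet is at (285-397, 158-258), with the left pull at (295,243); the arm hides the right pull. I'll enlarge both.

```bash
python3 - <<'E'
import cv2
a=cv2.imread("pics/scene0.png")[175:315,215:365]; cv2.imwrite("pics/s1.png",cv2.resize(a,None,fx=5,fy=4.2857*5/4.2857*0.8 if 0 else 5,interpolation=cv2.INTER_CUBIC)[:600+100])
s=cv2.resize(a,None,fx=4,fy=4,interpolation=cv2.INTER_CUBIC)
cv2.imwrite("pics/s1.png",s)
a=cv2.imread("pics/top0.png")[145:270,270:410]; cv2.imwrite("pics/t1.png",cv2.resize(a,None,fx=4,fy=4,interpolation=cv2.INTER_CUBIC))
E
```

```text
(no output)
```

View pics/s1.png

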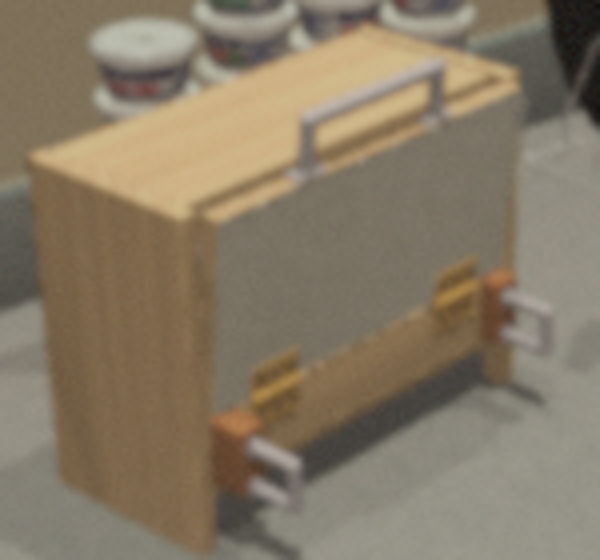

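View pics/t1.png

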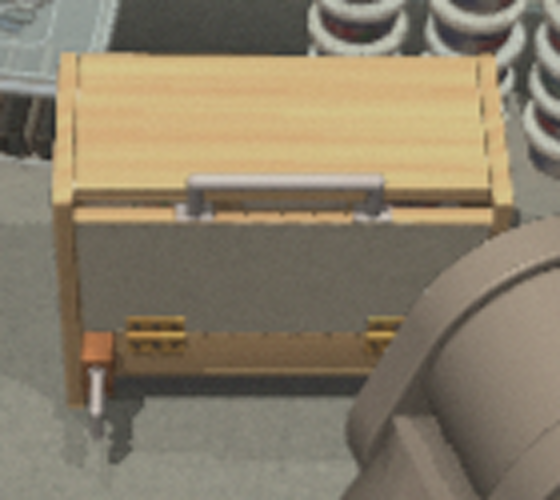

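In the scene crop the cabinet corners are at (30,158), (188,218), (520,78), (370,28), (60,480), (205,555) and (512,385), with the pulls at about (297,488) and (546,332). In the top crop the corners are at (60,55), (495,55), (54,200), (513,205) and (68,405). I'll fit the cabinet pose to these.

```bash
cat > h.py <<'E'
import numpy as np,cv2
from scipy.spatial.transform import Rotation as Ro
cal={n:np.load(n+"_cal.npz") for n in("scene","top")}
def proj(n,P):
    c=cal[n]; return cv2.projectPoints(np.atleast_2d(P).astype(float),c["r"],c["t"],c["K"],None)[0][:,0]
def W(p,c): # case mm -> world m
    x,y,a=c; p=np.atleast_2d(p)/1000.; return np.c_[x+p[:,0]*np.cos(a)-p[:,1]*np.sin(a),y+p[:,0]*np.sin(a)+p[:,1]*np.cos(a),p[:,2]]
E
python3 - <<'E'
from h import *
from scipy.optimize import least_squares
A,B,C,D,E_,F,G=(77.5,170,262),(-77.5,170,262),(-77.5,-170,262),(77.5,-170,262),(77.5,170,0),(-77.5,170,0),(-77.5,-170,0)
S=[(A,30,158),(B,188,218),(C,520,78),(D,370,28),(E_,60,480),(F,205,555),(G,512,385)]
T=[(A,60,55),(D,495,55),(B,54,200),(C,513,205),(F,68,405)]
P={"scene":(np.array([s[0] for s in S]),np.array([s[1:] for s in S])/4+[215,175]-.375),"top":(np.array([s[0] for s in T]),np.array([s[1:] for s in T])/4+[270,145]-.375)}
f=lambda c:np.concatenate([(proj(n,W(p,c))-q).ravel() for n,(p,q) in P.items()])
r=least_squares(f,[.7,0,0],loss="soft_l1"); c=r.x; print(c,np.round(f(c).reshape(-1,2),1).tolist())
np.save("case.npy",c)
pl=np.array([[-115.5,141.5,73.5],[-115.5,-141.5,73.5]]);print(W(pl,c), (proj("scene",W(pl,c))-[215,175]+.375)*4,(proj("top",W(pl,c))-[270,145]+.375)*4)
for th in (0,.05,.1,.15):
    s,co=np.sin(th),np.cos(th); h=np.array([[-77.5-195*s+7*co,y,105+195*co+7*s] for y in(65,0,-65)])
    print(th,W(h[1:2],c),((proj("scene",W(h,c))-[215,175]+.375)*4).round().tolist(),((proj("top",W(h,c))-[270,145]+.375)*4).round().tolist())
E
```

```text
[ 0.69865489 -0.07095351  0.1397855 ] [[-0.4, -1.6], [-1.0, -0.9], [0.5, -2.6], [-0.3, -1.8], [0.0, -0.1], [0.1, 0.6], [1.3, -2.1], [-0.4, -0.5], [0.1, -0.1], [-0.8, 1.1], [0.4, 0.1], [-0.4, 1.6]]
[[ 0.56456619  0.05307359  0.0735    ]
 [ 0.60399678 -0.227166    0.0735    ]] [[269.22541141 469.42118189]
 [533.36364511 321.96101475]] [[ 96.75894106 397.00654397]
 [452.57817236 397.1551851 ]]
0 [[ 0.62884255 -0.08077633  0.3       ]] [[290.0, 109.0], [357.0, 82.0], [420.0, 56.0]] [[195.0, 163.0], [285.0, 163.0], [375.0, 163.0]]
0.05 [[ 0.61918302 -0.08213545  0.30010615]] [[301.0, 112.0], [367.0, 85.0], [431.0, 59.0]] [[195.0, 173.0], [285.0, 173.0], [376.0, 173.0]]
0.1 [[ 0.6095303  -0.08349362  0.29972465]] [[311.0, 117.0], [378.0, 89.0], [441.0, 63.0]] [[195.0, 183.0], [286.0, 184.0], [377.0, 184.0]]
0.15 [[ 0.59990852 -0.08484744  0.29885643]] [[322.0, 122.0], [389.0, 94.0], [452.0, 67.0]] [[195.0, 194.0], [286.0, 195.0], [377.0, 195.0]]
```

```bash
cat >> h.py <<'E'
def back(n,uv,z):
    c=cal[n];R=cv2.Rodrigues(c["r"])[0];o=-R.T@c["t"].ravel()
    d=R.T@np.array([*cv2.undistortPoints(np.array([[uv]],float),c["K"],None)[0,0],1]); return o+d*(z-o[2])/d[2]
def rows(goal,n,jaw,start=None):
    """print n equal rows from start (or measured pose) to goal=(pos,Rot); screw-free: straight line + slerp"""
    if start is None:
        from station import bot
        o=bot.get_obs(); q=o["tool_rot"]; start=(o["eef_pos"],Ro.from_quat([*q[1:],q[0]]))
    p0,R0=start;p1,R1=goal; dr=(R0.inv()*R1).as_rotvec()/n; dp=(np.array(p1)-p0)/n
    out=[];R=R0
    for i in range(n):
        # shift in axes at row start
        s=R.inv().apply(dp)*1000; out+= [jaw,*[round(float(v),1) for v in s],*[round(float(v),3) for v in dr]]; R=R*Ro.from_rotvec(dr)
    print(out)
def tool(lean,yaw): # x_tool forward at yaw, leaned back to robot by lean
    return Ro.from_euler("z",yaw)*Ro.from_euler("x",np.pi)*Ro.from_euler("y",lean)
E
python3 - <<'E'
from h import *
c=np.load("case.npy")
print("spray base",back("scene",(387,262),0),"head",back("top",(452,214),.25),back("scene",(389,187),.25),"brush",back("top",(475,335),.03),"cup",back("scene",(150,352),0))
for e in(0,10,20,30):
  for sy,b in((1,"L"),(-1,"R")):
    p=W([[-77.5-e,sy*141.5,105],[-115.5-e,sy*141.5,89.5],[-115.5-e,sy*141.5,57.5]],c)
    print(e,b,((proj("scene",p)-[215,175]+.375)*4).round().tolist(),((proj("top",p)-[270,145]+.375)*4).round().tolist())
print(tool(0,.14).as_matrix().round(2),tool(.6,.14).as_matrix()[:,2])
E
```

```text
spray base [ 0.58685684 -0.38604977  0.        ] head [ 0.60947241 -0.40854603  0.25      ] [ 0.60734201 -0.39878512  0.25      ] brush [ 0.3460518  -0.51745392  0.03      ] cup [0.64964416 0.40465716 0.        ]
0 L [[228.0, 411.0], [268.0, 449.0], [270.0, 490.0]] [[97.0, 335.0], [96.0, 385.0], [97.0, 409.0]]
0 R [[495.0, 270.0], [534.0, 303.0], [533.0, 340.0]] [[453.0, 335.0], [455.0, 385.0], [450.0, 409.0]]
10 L [[238.0, 415.0], [279.0, 454.0], [281.0, 495.0]] [[96.0, 345.0], [96.0, 395.0], [97.0, 419.0]]
10 R [[506.0, 274.0], [544.0, 307.0], [543.0, 345.0]] [[454.0, 345.0], [456.0, 396.0], [451.0, 419.0]]
20 L [[249.0, 420.0], [289.0, 459.0], [291.0, 500.0]] [[96.0, 355.0], [95.0, 406.0], [97.0, 429.0]]
20 R [[516.0, 278.0], [554.0, 311.0], [553.0, 349.0]] [[455.0, 355.0], [457.0, 406.0], [452.0, 429.0]]
30 L [[259.0, 425.0], [300.0, 464.0], [302.0, 505.0]] [[96.0, 365.0], [95.0, 416.0], [96.0, 440.0]]
30 R [[526.0, 282.0], [565.0, 315.0], [564.0, 353.0]] [[456.0, 366.0], [458.0, 416.0], [453.0, 440.0]]
[[ 0.99  0.14  0.  ]
 [ 0.14 -0.99 -0.  ]
 [-0.    0.   -1.  ]] [ 0.55911801  0.07879197 -0.82533561]
```

```bash
python3 -c "
from h import *
rows(((.52,-.24,.20),tool(.6,.14)),11,0)"
```

```text
[0, 34.3, -22.2, 4.8, -0.008, 0.054, 0.025, 0, 33.5, -23.0, 6.5, -0.008, 0.054, 0.025, 0, 32.5, -23.9, 8.1, -0.008, 0.054, 0.025, 0, 31.4, -24.7, 9.6, -0.008, 0.054, 0.025, 0, 30.2, -25.6, 11.1, -0.008, 0.054, 0.025, 0, 29.0, -26.4, 12.5, -0.008, 0.054, 0.025, 0, 27.6, -27.2, 13.8, -0.008, 0.054, 0.025, 0, 26.1, -28.0, 15.1, -0.008, 0.054, 0.025, 0, 24.6, -28.7, 16.2, -0.008, 0.054, 0.025, 0, 23.0, -29.4, 17.3, -0.008, 0.054, 0.025, 0, 21.3, -30.1, 18.2, -0.008, 0.054, 0.025]
```

Emit:
drive_tool --series '[0,34.3,-22.2,4.8,-0.008,0.054,0.025,0,33.5,-23.0,6.5,-0.008,0.054,0.025,0,32.5,-23.9,8.1,-0.008,0.054,0.025,0,31.4,-24.7,9.6,-0.008,0.054,0.025,0,30.2,-25.6,11.1,-0.008,0.054,0.025,0,29.0,-26.4,12.5,-0.008,0.054,0.025,0,27.6,-27.2,13.8,-0.008,0.054,0.025,0,26.1,-28.0,15.1,-0.008,0.054,0.025,0,24.6,-28.7,16.2,-0.008,0.054,0.025,0,23.0,-29.4,17.3,-0.008,0.054,0.025,0,21.3,-30.1,18.2,-0.008,0.054,0.025,0,0,0,0,0,0,0]' --force 40

```text
t: 1.6
eef_pos: [0.5213, -0.2374, 0.1988]
tool_rot: [-0.02, 0.953, 0.067, 0.294]
contact_force: [-0.8, 0.4, -0.1]
gripper_width: 0.495
```

```bash
cat > snap.py <<'E'
import sys,cv2,numpy as np
from station import bot
# snap.py out  : left scene crop, right top crop, each 400x500 max
out=[]
for n,(x,y,w,h) in (("scene",(215,175,150,140)),("top",(270,145,140,140))):
    p=bot.read_camera(n)["pixels"][y:y+h,x:x+w]; out.append(cv2.resize(p,(400,400*h//w) if 0 else (w*8//3,h*8//3),interpolation=cv2.INTER_CUBIC))
cv2.imwrite(sys.argv[1],np.hstack(out)); o=bot.get_obs(); print(o["t"],o["eef_pos"].round(4),o["q"].round(2),o["contact_force"].round(1))
E
python3 snap.py pics/a.png
```

```text
1.7 [ 0.521  -0.2414  0.1997] [ 0.89  0.27 -0.44  2.17 -0.79  0.31 -0.23] [-0.3 -0.3 -0.4]
```

View pics/a.png

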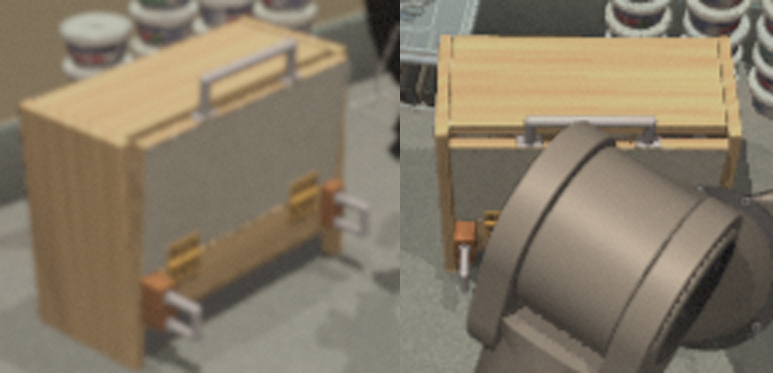

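The supports seem to stick out a little in the scene view. I'll zoom in on the first pictures to find the pulls.

```bash
python3 - <<'E'
import cv2,numpy as np
s=cv2.imread("pics/scene0.png");t=cv2.imread("pics/top0.png")
f=lambda i,x,y:cv2.resize(i[y:y+44,x:x+44],(264*1,264),interpolation=cv2.INTER_CUBIC)
cv2.imwrite("pics/z.png",np.hstack([f(s,260,265),f(s,320,230),f(t,280,220)]))
E
```

```text
(no output)
```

View pics/z.png

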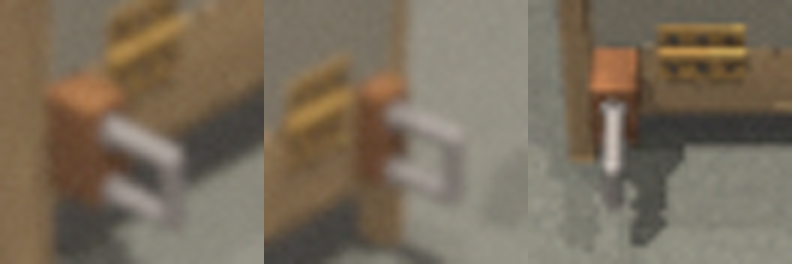

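The zoom shows both supports already a little out. The left pull's bar is about 28 mm further out than computed, consistent in both views, and the right one about 12 mm. I'll go for the right pull.

```bash
python3 -c "
from h import *
c=np.load('case.npy');T=tool(.6,.14);z=T.as_matrix()[:,2]
p=W([-128,-141.5,73.5],c)[0];print(p)
a=p-.07*z;b=p-.003*z;print(a,b)
rows((a,T),3,-.1);rows((b,T),3,-.1,(a,T))"
```

```text
[ 0.59161871 -0.22890764  0.0735    ]
[ 0.55248045 -0.23442308  0.13127349] [ 0.58994136 -0.22914401  0.07597601]
[-0.1, -4.0, -1.0, 24.9, 0.002, 0.001, -0.001, -0.1, -4.0, -0.9, 24.9, 0.002, 0.001, -0.001, -0.1, -4.0, -0.9, 24.9, 0.002, 0.001, -0.001]
[-0.1, 0.0, -0.0, 22.3, 0.0, 0.0, 0.0, -0.1, 0.0, -0.0, 22.3, 0.0, 0.0, 0.0, -0.1, 0.0, -0.0, 22.3, 0.0, 0.0, 0.0]
```

Emit:
drive_tool --series '[-0.1,-4.0,-1.0,24.9,0.002,0,0,-0.1,-4.0,-1,24.9,0.002,0,0,-0.1,-4.0,-1,24.9,0.002,0,0,-0.1,0,0,16,0,0,0,-0.1,0,0,16,0,0,0,-0.1,0,0,10,0,0,0,-0.1,0,0,0,0,0,0]'

```text
t: 2.58
eef_pos: [0.5778, -0.2344, 0.1014]
tool_rot: [-0.024, 0.954, 0.066, 0.29]
contact_force: [-0.3, -0.4, 0.1]
gripper_width: 0.449
```

```bash
python3 - <<'E'
import cv2,numpy as np
from station import bot
from h import *
o=bot.get_obs();print(o["eef_pos"],o["q"].round(2),o["contact_force"])
p=bot.read_camera("scene")["pixels"][215:290,310:410];print(proj("scene",o["eef_pos"]))
cv2.imwrite("pics/b.png",cv2.resize(p,None,fx=6,fy=6,interpolation=cv2.INTER_CUBIC))
E
```

```text
[ 0.577835   -0.23442106  0.10135841] [ 0.71  0.5  -0.33  2.13 -1.37  0.17  0.34] [-0.27652156 -0.41855189  0.07659614]
[[355.84317884 249.21785631]]
```

View pics/b.png

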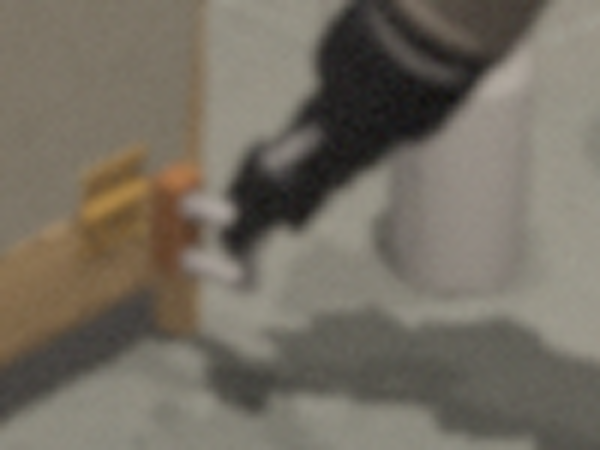

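The fingers straddle the upper part of the right pull: bar at about (242,250), fingertips at (270,200) in the crop. Joints 5 and 6 are at their limits at this lean, though, so I'll back off and lean less.

```bash
python3 -c "
from h import *
c=np.load('case.npy');T=tool(.38,.14);z=T.as_matrix()[:,2]
p=W([-128,-141.5,73.5],c)[0]
a=p-.05*z;print(a)
rows((a,T),4,-.1)"
```

```text
[ 0.57325414 -0.23149561  0.11993323]
[-0.1, 1.7, -0.9, -4.3, -0.002, -0.053, -0.001, -0.1, 1.5, -0.9, -4.4, -0.002, -0.053, -0.001, -0.1, 1.3, -0.9, -4.5, -0.002, -0.053, -0.001, -0.1, 1.0, -0.9, -4.6, -0.002, -0.053, -0.001]
```

Emit:
drive_tool --series '[-0.1,2,-1,-8,-0.002,-0.053,0,-0.1,1.5,-1,-6,-0.002,-0.053,0,-0.1,1.3,-0.9,-3,-0.002,-0.053,0,-0.1,1,-0.9,0,-0.002,-0.053,0,-0.1,0,0,0,0,0,0]'

```text
t: 3.25
eef_pos: [0.5743, -0.2298, 0.1197]
tool_rot: [-0.013, 0.98, 0.068, 0.189]
contact_force: [0.5, 0.4, -0.9]
gripper_width: 0.448
```

```bash
python3 -c "
from h import *
from station import bot
o=bot.get_obs();print(o['eef_pos'],o['q'].round(2),o['contact_force'])
c=np.load('case.npy');T=tool(.38,.14);z=T.as_matrix()[:,2]
p=W([-128,-141.5,73.5],c)[0]
q=o['tool_rot'];print((Ro.from_quat([*q[1:],q[0]]).inv()*T).as_rotvec())
rows((p-.003*z,T),3,-.1)"
```

```text
[ 0.57425392 -0.2298135   0.11973014] [ 0.15  0.45  0.27  2.06 -0.81  0.43 -0.34] [ 0.53247036  0.43652722 -0.85331521]
[ 0.00056596 -0.00105066 -0.00035149]
[-0.1, -0.4, 0.5, 15.5, 0.0, -0.0, -0.0, -0.1, -0.4, 0.5, 15.5, 0.0, -0.0, -0.0, -0.1, -0.4, 0.5, 15.5, 0.0, -0.0, -0.0]
```

Emit:
drive_tool --series '[-0.1,0,0,15,0,0,0,-0.1,0,0,15,0,0,0,-0.1,0,0,14,0,0,0,-0.1,0,0,0,0,0,0,-1,0,0,0,0,0,0,-1,0,0,0,0,0,0,-1,0,0,0,0,0,0,-1,0,0,0,0,0,0]'

```text
t: 4.25
eef_pos: [0.5893, -0.229, 0.0783]
tool_rot: [-0.013, 0.98, 0.067, 0.188]
contact_force: [-0.7, -3.2, 0.3]
gripper_width: 0.103
```

```bash
python3 -c "
from h import *
from station import bot
o=bot.get_obs();print(o['eef_pos'],o['q'].round(2),o['contact_force'],o['gripper_width'])
c=np.load('case.npy');T=tool(.38,.14)
d=W([-40,0,0],c)[0]-W([0,0,0],c)[0]
rows((o['eef_pos']+d,T),6,-1)"
```

```text
[ 0.5892644  -0.22901716  0.07825705] [ 0.2   0.53  0.19  2.04 -0.89  0.36 -0.27] [-0.69195472 -3.22946961  0.26644958] 0.10314104716684834
[-1, -6.2, 0.0, -2.5, 0.0, 0.0, -0.0, -1, -6.2, 0.0, -2.5, 0.0, 0.0, -0.0, -1, -6.2, 0.0, -2.5, 0.0, 0.0, -0.0, -1, -6.2, 0.0, -2.5, 0.0, 0.0, -0.0, -1, -6.2, 0.0, -2.5, 0.0, 0.0, -0.0, -1, -6.2, 0.0, -2.5, 0.0, 0.0, -0.0]
```

The grip holds (about 9 mm). Now I'll pull.

Emit:
drive_tool --series '[-1,-9.3,0,-3.7,0,0,0,-1,-9.3,0,-3.7,0,0,0,-1,-9.3,0,-3.7,0,0,0,-1,-9.3,0,-3.7,0,0,0,-1,-9.3,0,-3.7,0,0,0,-1,-9.3,0,-3.7,0,0,0,-1,-9.3,0,-3.7,0,0,0,-1,0,0,0,0,0,0]'

```text
t: 5.25
eef_pos: [0.519, -0.2387, 0.0782]
tool_rot: [-0.013, 0.98, 0.067, 0.188]
contact_force: [-2.0, -2.8, 1.6]
gripper_width: 0.107
```

```bash
python3 -c "
from station import bot
o=bot.get_obs();print(o['eef_pos'],o['q'].round(2),o['contact_force'],o['gripper_width'])"
```

```text
[ 0.51904405 -0.23872768  0.07821404] [ 0.34  0.46  0.11  2.17 -0.94  0.31 -0.13] [-1.98066738 -2.75774263  1.62614171] 0.10683343022399415
```

Emit:
drive_tool --series '[-1,-6.5,0,-2.6,0,0,0,-1,-6.5,0,-2.6,0,0,0,-1,-4.6,0,-1.9,0,0,0,-1,0,0,0,0,0,0]'

```text
t: 5.75
eef_pos: [0.5045, -0.2407, 0.0784]
tool_rot: [-0.012, 0.979, 0.068, 0.19]
contact_force: [17.4, -5.3, -17.5]
gripper_width: 0.103
```

The force jumped to 17 N after about 86 mm, so the support is at its stop. Release and back off.

Emit:
drive_tool --series '[-0.1,0,0,0,0,0,0,-0.1,0,0,0,0,0,0,-0.1,0,0,0,0,0,0,-0.1,0,0,-25,0,0,0,-0.1,0,0,-40,0,0,0,-0.1,0,0,-40,0,0,0]'

```text
t: 6.5
eef_pos: [0.4616, -0.2455, 0.1762]
tool_rot: [-0.014, 0.98, 0.068, 0.187]
contact_force: [-0.3, -0.3, 0.3]
gripper_width: 0.45
```

```bash
python3 -c "
from h import *
from station import bot
o=bot.get_obs();print(o['eef_pos'],o['q'].round(2),o['contact_force'],o['gripper_width'])
c=np.load('case.npy');T=tool(.38,.14);z=T.as_matrix()[:,2]
p=W([-143,141.5,73.5],c)[0]
a=p-.08*z;print(p,a)
rows((a,T),9,-.1)
p=bot.read_camera('scene')['pixels'];cv2.imwrite('pics/c.png',cv2.resize(p[190:310,225:375],None,fx=5,fy=5,interpolation=cv2.INTER_CUBIC))"
```

```text
[ 0.46158645 -0.24550464  0.17618135] [ 0.21  0.23  0.33  2.21 -0.67  0.5  -0.35] [-0.28286064 -0.31581122  0.2998463 ] 0.45029143139244027
[0.53733443 0.04924199 0.0735    ] [0.50795112 0.04510124 0.14779317]
[-0.1, 7.7, -31.3, 6.5, -0.0, 0.0, -0.0, -0.1, 7.7, -31.3, 6.5, -0.0, 0.0, -0.0, -0.1, 7.7, -31.3, 6.5, -0.0, 0.0, -0.0, -0.1, 7.7, -31.3, 6.5, -0.0, 0.0, -0.0, -0.1, 7.7, -31.3, 6.5, -0.0, 0.0, -0.0, -0.1, 7.7, -31.3, 6.5, -0.0, 0.0, -0.0, -0.1, 7.7, -31.3, 6.5, -0.0, 0.0, -0.0, -0.1, 7.7, -31.3, 6.5, -0.0, 0.0, -0.0, -0.1, 7.7, -31.3, 6.5, -0.0, 0.0, -0.0]
```

View pics/c.png

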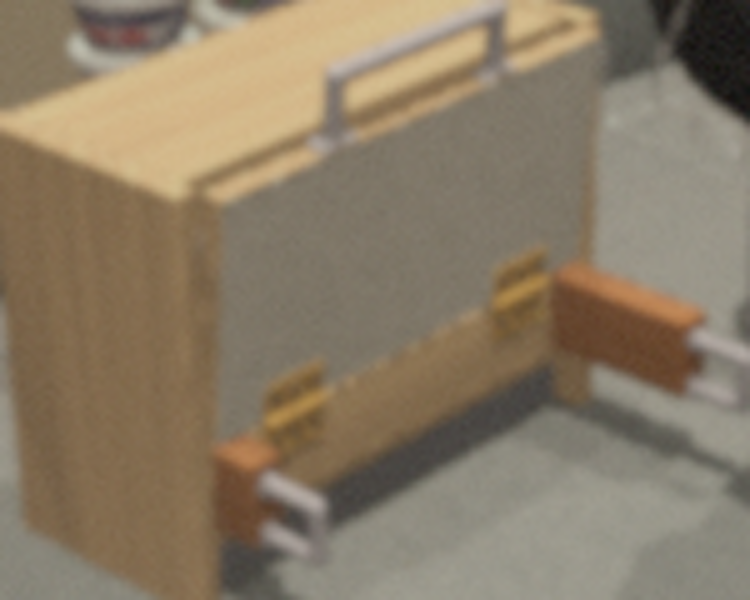

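The right support is out (block from (555,280) to (700,310)) and the left one is still near home, its pull at (320,520). Next the left pull, with less lean.

```bash
python3 -c "
from h import *
from station import bot
c=np.load('case.npy');T=tool(.28,.14);z=T.as_matrix()[:,2]
p=W([-142,141.5,73.5],c)[0]
a=p-.075*z;print(p,a)
rows((a,T),10,-.1)"
```

```text
[0.53832467 0.04938132 0.0735    ] [0.51780079 0.04648906 0.14557916]
[-0.1, 7.6, -28.4, 6.8, 0.0, -0.01, -0.0, -0.1, 7.6, -28.4, 6.7, 0.0, -0.01, -0.0, -0.1, 7.7, -28.4, 6.6, 0.0, -0.01, -0.0, -0.1, 7.8, -28.4, 6.5, 0.0, -0.01, -0.0, -0.1, 7.9, -28.4, 6.5, 0.0, -0.01, -0.0, -0.1, 8.0, -28.4, 6.4, 0.0, -0.01, -0.0, -0.1, 8.0, -28.4, 6.3, 0.0, -0.01, -0.0, -0.1, 8.1, -28.4, 6.2, 0.0, -0.01, -0.0, -0.1, 8.2, -28.3, 6.2, 0.0, -0.01, -0.0, -0.1, 8.3, -28.3, 6.1, 0.0, -0.01, -0.0]
```

Emit:
drive_tool --series '[-0.1,7.6,-28.4,6.8,0,-0.01,0,-0.1,7.6,-28.4,6.7,0,-0.01,0,-0.1,7.7,-28.4,6.6,0,-0.01,0,-0.1,7.8,-28.4,6.5,0,-0.01,0,-0.1,7.9,-28.4,6.5,0,-0.01,0,-0.1,8.0,-28.4,6.4,0,-0.01,0,-0.1,8.0,-28.4,6.3,0,-0.01,0,-0.1,8.1,-28.4,6.2,0,-0.01,0,-0.1,8.2,-28.3,6.2,0,-0.01,0,-0.1,8.3,-28.3,6.1,0,-0.01,0,-0.1,0,0,0,0,0,0]'

```text
t: 7.92
eef_pos: [0.5187, 0.0512, 0.1405]
tool_rot: [-0.01, 0.988, 0.071, 0.139]
contact_force: [-0.3, -0.0, -0.4]
gripper_width: 0.451
```

```bash
python3 -c "
from h import *
from station import bot
o=bot.get_obs();print(o['eef_pos'],o['q'].round(2),o['contact_force'],o['gripper_width'])
c=np.load('case.npy');T=tool(.28,.14);z=T.as_matrix()[:,2]
p=W([-142,141.5,73.5],c)[0]
rows((p-.003*z,T),5,-.1)"
```

```text
[0.5186852  0.0512058  0.14051682] [-0.62  0.29  0.45  2.24 -0.31  0.37 -1.36] [-0.29291163 -0.04615207 -0.43055344] 0.45093540589341863
[-0.1, -0.0, 0.9, 13.3, -0.0, 0.0, 0.0, -0.1, -0.0, 0.9, 13.3, -0.0, 0.0, 0.0, -0.1, -0.0, 0.9, 13.3, -0.0, 0.0, 0.0, -0.1, -0.0, 0.9, 13.3, -0.0, 0.0, 0.0, -0.1, -0.0, 0.9, 13.3, -0.0, 0.0, 0.0]
```

Emit:
drive_tool --series '[-0.1,0,0.5,13.3,0,0,0,-0.1,0,0.5,13.3,0,0,0,-0.1,0,0.5,13.3,0,0,0,-0.1,0,0.5,13.3,0,0,0,-0.1,0,0.5,9,0,0,0,-0.1,0,0,0,0,0,0,-1,0,0,0,0,0,0,-1,0,0,0,0,0,0,-1,0,0,0,0,0,0,-1,0,0,0,0,0,0]'

```text
t: 9.18
eef_pos: [0.536, 0.0492, 0.0815]
tool_rot: [-0.01, 0.988, 0.069, 0.139]
contact_force: [-2.9, 4.2, 5.3]
gripper_width: 0.105
```

```bash
python3 -c "
from h import *
from station import bot
o=bot.get_obs();print(o['eef_pos'],o['q'].round(2),o['contact_force'],o['gripper_width'])
c=np.load('case.npy');T=tool(.08,.14)
d=W([-55,0,0],c)[0]-W([0,0,0],c)[0]
rows((o['eef_pos']+d,T),6,-1)"
```

```text
[0.53602327 0.04922118 0.08149785] [-0.47  0.42  0.3   2.23 -0.43  0.25 -1.24] [-2.92695349  4.17399127  5.32084617] 0.10466315214543295
[-1, -8.8, 0.0, -2.5, -0.0, -0.033, -0.0, -1, -8.9, 0.0, -2.2, -0.0, -0.033, -0.0, -1, -9.0, 0.0, -1.9, -0.0, -0.033, -0.0, -1, -9.0, 0.0, -1.6, -0.0, -0.033, -0.0, -1, -9.1, 0.0, -1.3, -0.0, -0.033, -0.0, -1, -9.1, -0.0, -1.0, -0.0, -0.033, -0.0]
```

Gripped at about 9 mm. Pull out while straightening the tool.

Emit:
drive_tool --series '[-1,-8.8,0,-2.5,0,-0.033,0,-1,-8.9,0,-2.2,0,-0.033,0,-1,-9,0,-1.9,0,-0.033,0,-1,-9,0,-1.6,0,-0.033,0,-1,-9.1,0,-1.3,0,-0.033,0,-1,-9.1,0,-1,0,-0.033,0,-1,0,0,0,0,0,0]'

```text
t: 10.05
eef_pos: [0.4831, 0.0419, 0.082]
tool_rot: [-0.004, 0.997, 0.069, 0.042]
contact_force: [-1.8, 5.7, 10.3]
gripper_width: 0.103
```

```bash
python3 -c "
from h import *
from station import bot
o=bot.get_obs();print(o['eef_pos'],o['q'].round(2),o['contact_force'],o['gripper_width'])
c=np.load('case.npy')
a=c[2]
for p in ([.5045,-.2407],o['eef_pos'][:2]):
  d=np.array(p)-c[:2];print('case x,y',d@[np.cos(a),np.sin(a)],d@[-np.sin(a),np.cos(a)])"
```

```text
[0.48313667 0.04192566 0.08198512] [-0.55  0.42  0.41  2.22 -0.35  0.47 -1.31] [-1.75778322  5.66402384 10.30825739] 0.10312633040052746
case x,y -0.21591198384844978 -0.14103902695591575
case x,y -0.19768850171056207 0.14180643910671453
```

The right support stands at 0.100. The left one has about 18 mm to go.

Emit:
drive_tool --series '[-1,-7,0,-0.6,0,0,0,-1,-7,0,-0.6,0,0,0,-1,-5,0,-0.4,0,0,0,-1,-3,0,-0.3,0,0,0,-1,0,0,0,0,0,0]'

```text
t: 10.68
eef_pos: [0.4625, 0.039, 0.082]
tool_rot: [-0.004, 0.997, 0.069, 0.044]
contact_force: [3.5, 5.1, 2.5]
gripper_width: 0.104
```

```bash
python3 -c "
from h import *
from station import bot
o=bot.get_obs();print(o['eef_pos'],o['q'].round(2),o['contact_force'],o['gripper_width'])
c=np.load('case.npy')
a=c[2]
for p in ([.5045,-.2407],o['eef_pos'][:2]):
  d=np.array(p)-c[:2];print('case x,y',d@[np.cos(a),np.sin(a)],d@[-np.sin(a),np.cos(a)])"
```

```text
[0.4624743  0.03904687 0.08204392] [-0.56  0.39  0.41  2.27 -0.35  0.45 -1.31] [3.53745192 5.05299692 2.5292062 ] 0.10356706052290567
case x,y -0.21591198384844978 -0.14103902695591575
case x,y -0.21855042988773213 0.14183463416846975
```

Emit:
drive_tool --series '[-1,-3,0,-0.3,0,0,0,-1,-3,0,-0.3,0,0,0,-1,0,0,0,0,0,0]'

```text
t: 11.05
eef_pos: [0.4616, 0.0389, 0.0827]
tool_rot: [-0.003, 0.996, 0.069, 0.048]
contact_force: [21.6, 6.1, -20.1]
gripper_width: 0.107
```

The left support is at its stop too (22 N, no more travel). Release, rise and turn above the handle.

Emit:
drive_tool --series '[-0.1,1,0,0,0,0,0,-0.1,2,0,0,0,0,0,-0.1,0,0,0,0,0,0,-0.1,0,0,-20,0,0,0,-0.1,0,0,-40,0,0,0,-0.1,0,0,-50,0,0,0,-0.1,0,0,-50,0,0,0,-0.1,0,0,0,0,0,0]'

```text
t: 12.05
eef_pos: [0.4453, 0.0357, 0.244]
tool_rot: [-0.005, 0.997, 0.069, 0.044]
contact_force: [0.3, 0.4, -0.8]
gripper_width: 0.45
```

```bash
python3 -c "
from h import *
from station import bot
o=bot.get_obs();print(o['eef_pos'],o['q'].round(2),o['contact_force'],o['gripper_width'])
rows(((.612,-.083,.40),tool(0,.14-np.pi/2)),11,-.1)"
```

```text
[0.445312   0.03567842 0.24395933] [-0.79  0.05  0.6   2.17 -0.03  0.85 -1.61] [ 0.25284217  0.39101419 -0.77185231] 0.4503419813073447
[-0.1, 14.7, 12.7, -13.0, -0.007, -0.006, 0.142, -0.1, 16.3, 10.6, -13.0, -0.007, -0.006, 0.142, -0.1, 17.6, 8.3, -13.0, -0.007, -0.006, 0.142, -0.1, 18.5, 5.8, -13.1, -0.007, -0.006, 0.142, -0.1, 19.1, 3.2, -13.2, -0.007, -0.006, 0.142, -0.1, 19.2, 0.5, -13.3, -0.007, -0.006, 0.142, -0.1, 19.0, -2.1, -13.4, -0.007, -0.006, 0.142, -0.1, 18.5, -4.7, -13.6, -0.007, -0.006, 0.142, -0.1, 17.5, -7.2, -13.7, -0.007, -0.006, 0.142, -0.1, 16.3, -9.5, -13.9, -0.007, -0.006, 0.142, -0.1, 14.7, -11.6, -14.0, -0.007, -0.006, 0.142]
```

Emit:
drive_tool --series '[-0.1,14.7,12.7,-13.0,-0.007,-0.006,0.142,-0.1,16.3,10.6,-13.0,-0.007,-0.006,0.142,-0.1,17.6,8.3,-13.0,-0.007,-0.006,0.142,-0.1,18.5,5.8,-13.1,-0.007,-0.006,0.142,-0.1,19.1,3.2,-13.2,-0.007,-0.006,0.142,-0.1,19.2,0.5,-13.3,-0.007,-0.006,0.142,-0.1,19.0,-2.1,-13.4,-0.007,-0.006,0.142,-0.1,18.5,-4.7,-13.6,-0.007,-0.006,0.142,-0.1,17.5,-7.2,-13.7,-0.007,-0.006,0.142,-0.1,16.3,-9.5,-13.9,-0.007,-0.006,0.142,-0.1,14.7,-11.6,-14.0,-0.007,-0.006,0.142,-0.1,0,0,0,0,0,0]'

```text
t: 13.55
eef_pos: [0.6121, -0.083, 0.3954]
tool_rot: [0.007, 0.756, -0.654, -0.0]
contact_force: [0.2, -0.3, -0.8]
gripper_width: 0.453
```

```bash
python3 -c "
from h import *
from station import bot
o=bot.get_obs();print(o['eef_pos'],o['q'].round(2),o['contact_force'],o['gripper_width'])
rows(((.612,-.083,.34),tool(0,.14-np.pi/2)),3,-.1)
P=[cv2.resize(bot.read_camera(n)['pixels'][y:y+120,x:x+130],None,fx=3,fy=3,interpolation=cv2.INTER_CUBIC) for n,x,y in(('scene',240,150),('top',280,130))]
cv2.imwrite('pics/d.png',np.hstack(P))"
```

```text
[ 0.61210677 -0.08302312  0.39539492] [-0.62  0.38  0.9   1.55 -0.29  1.37 -2.69] [ 0.24137303 -0.27288611 -0.76656505] 0.4532085587559418
[-0.1, -0.2, -0.2, 18.5, 0.004, -0.003, 0.001, -0.1, -0.1, -0.1, 18.5, 0.004, -0.003, 0.001, -0.1, -0.1, -0.0, 18.5, 0.004, -0.003, 0.001]
```

View pics/d.png

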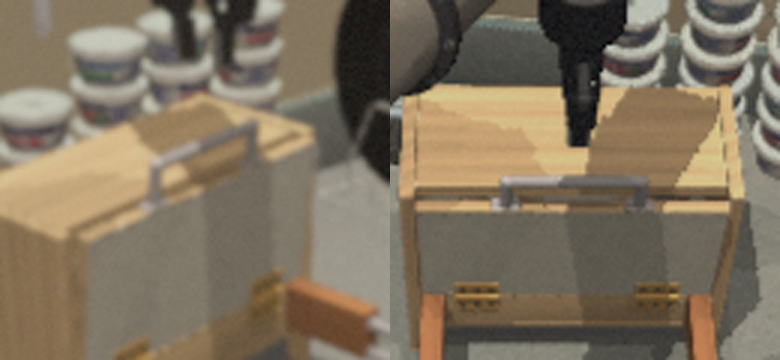

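Both supports are out in the top crop and the fingers hang above the handle, but joint 7 is near its limit (-2.69). I'll take the half-turned grasp.

Emit:
drive_tool --series '[-0.1,0,0,0,0,0,-0.175,-0.1,0,0,0,0,0,-0.175,-0.1,0,0,0,0,0,-0.175,-0.1,0,0,0,0,0,-0.175,-0.1,0,0,0,0,0,-0.175,-0.1,0,0,0,0,0,-0.175,-0.1,0,0,0,0,0,-0.175,-0.1,0,0,0,0,0,-0.175,-0.1,0,0,0,0,0,-0.175,-0.1,0,0,0,0,0,-0.175]'

```text
t: 14.9
eef_pos: [0.6106, -0.0811, 0.3954]
tool_rot: [0.003, 0.986, 0.166, -0.006]
contact_force: [-0.1, -0.2, -0.3]
gripper_width: 0.453
```

Emit:
drive_tool --series '[-0.1,0,0,0,0,0,-0.175,-0.1,0,0,0,0,0,-0.175,-0.1,0,0,0,0,0,-0.175,-0.1,0,0,0,0,0,-0.175,-0.1,0,0,0,0,0,-0.175,-0.1,0,0,0,0,0,-0.175,-0.1,0,0,0,0,0,-0.175,-0.1,0,0,0,0,0,-0.175,-0.1,0,0,0,0,0,0]'

```text
t: 16.02
eef_pos: [0.6108, -0.0813, 0.3956]
tool_rot: [-0.001, 0.65, 0.76, -0.006]
contact_force: [-0.1, -0.3, -0.1]
gripper_width: 0.452
```

```bash
python3 -c "
from h import *
from station import bot
o=bot.get_obs();print(o['eef_pos'],o['q'].round(2),o['contact_force'],o['gripper_width'])
rows(((.612,-.083,.306),tool(0,.14+np.pi/2)),5,-.1)"
```

```text
[ 0.6107505  -0.08125141  0.39562896] [-0.2   0.29  0.3   1.52 -0.08  1.35  0.26] [-0.13862728 -0.34044568 -0.13503238] 0.45193397294486753
[-0.1, -0.3, 0.4, 17.9, -0.002, 0.001, 0.003, -0.1, -0.3, 0.4, 17.9, -0.002, 0.001, 0.003, -0.1, -0.3, 0.3, 17.9, -0.002, 0.001, 0.003, -0.1, -0.3, 0.3, 17.9, -0.002, 0.001, 0.003, -0.1, -0.4, 0.2, 17.9, -0.002, 0.001, 0.003]
```

Emit:
drive_tool --series '[-0.1,0,0.4,18,-0.002,0.001,0.003,-0.1,0,0.4,18,-0.002,0.001,0.003,-0.1,0,0.3,18,-0.002,0.001,0.003,-0.1,0,0.3,18,-0.002,0.001,0.003,-0.1,0,0,16,-0.002,0.001,0.003,-0.1,0,0,0,0,0,0,-1,0,0,0,0,0,0,-1,0,0,0,0,0,0,-1,0,0,0,0,0,0,-1,0,0,0,0,0,0]' --force 30

```text
t: 17.27
eef_pos: [0.613, -0.0823, 0.3092]
tool_rot: [0.001, 0.657, 0.754, -0.0]
contact_force: [-0.4, 0.6, 4.7]
gripper_width: 0.127
```

```bash
cat > arc.py <<'E'
from h import *
import sys
from station import bot
o=bot.get_obs();p=o["eef_pos"]+[0,0,-.003];c=np.load('case.npy');a=c[2]
d=p[:2]-c[:2];X=d@[np.cos(a),np.sin(a)]*1000;Y=d@[-np.sin(a),np.cos(a)]*1000;Z=p[2]*1000
th=np.arctan2(-(X+77.5),Z-105)+np.arctan2(7,195); print("case",X,Y,Z,"r",np.hypot(X+77.5,Z-105),"th",th,o['q'].round(2),o['contact_force'].round(1),o['gripper_width'],o['t'])
q=o['tool_rot'];R=Ro.from_quat([*q[1:],q[0]])
t1,n=float(sys.argv[1]),int(sys.argv[2]); P=None; out=[]
pos=lambda t:W([-77.5-195*np.sin(t)+7*np.cos(t),Y,105+195*np.cos(t)+7*np.sin(t)],c)[0]
ts=np.linspace(th,t1,n+1)
for i in range(n):
    s=R.inv().apply(pos(ts[i+1])-pos(ts[i]))*1000; out+=[-1,*s.round(1).tolist(),0,0,0]
print(out)
E
python3 arc.py 0.5 12
```

```text
case -86.42723468974081 0.7439478026553641 306.2219843641986 r 201.41991587395594 th 0.080218061404595 [-0.19  0.34  0.29  1.65 -0.1   1.16  0.26] [-0.4  0.6  4.7] 0.12653553697515796 17.275
[-1, -0.0, -6.8, 0.4, 0, 0, 0, -1, -0.0, -6.8, 0.6, 0, 0, 0, -1, -0.0, -6.8, 0.9, 0, 0, 0, -1, -0.0, -6.7, 1.1, 0, 0, 0, -1, -0.0, -6.7, 1.4, 0, 0, 0, -1, -0.0, -6.6, 1.6, 0, 0, 0, -1, -0.0, -6.6, 1.8, 0, 0, 0, -1, -0.0, -6.5, 2.1, 0, 0, 0, -1, -0.0, -6.4, 2.3, 0, 0, 0, -1, -0.0, -6.4, 2.5, 0, 0, 0, -1, -0.0, -6.3, 2.7, 0, 0, 0, -1, -0.0, -6.2, 2.9, 0, 0, 0]
```

Gripped (about 11 mm, the 12 mm bar), flap angle about 0.08. Lower along the arc.

Emit:
drive_tool --series '[-1,0,-6.8,0.4,0,0,0,-1,0,-6.8,0.6,0,0,0,-1,0,-6.8,0.9,0,0,0,-1,0,-6.7,1.1,0,0,0,-1,0,-6.7,1.4,0,0,0,-1,0,-6.6,1.6,0,0,0,-1,0,-6.6,1.8,0,0,0,-1,0,-6.5,2.1,0,0,0,-1,0,-6.4,2.3,0,0,0,-1,0,-6.4,2.5,0,0,0,-1,0,-6.3,2.7,0,0,0,-1,0,-6.2,2.9,0,0,0]'

```text
t: 18.77
eef_pos: [0.534, -0.0932, 0.2877]
tool_rot: [0.001, 0.656, 0.754, -0.001]
contact_force: [2.9, 1.1, -2.6]
gripper_width: 0.128
```

```bash
sed -i 's/\[0,0,-.003\]/[0,0,-.009]/' arc.py; python3 arc.py 0.9 12
```

```text
case -166.13970396823504 0.9345229375477202 278.70209373136896 r 195.0113188669766 th 0.5077334765096269 [-0.19  0.23  0.29  1.85 -0.07  1.08  0.27] [ 2.9  1.1 -2.6] 0.12769397906007748 18.775
[-1, -0.0, -5.6, 3.0, 0, 0, 0, -1, -0.0, -5.5, 3.2, 0, 0, 0, -1, -0.0, -5.4, 3.4, 0, 0, 0, -1, -0.0, -5.3, 3.5, 0, 0, 0, -1, -0.0, -5.2, 3.7, 0, 0, 0, -1, -0.0, -5.1, 3.9, 0, 0, 0, -1, 0.0, -4.9, 4.0, 0, 0, 0, -1, 0.0, -4.8, 4.2, 0, 0, 0, -1, 0.0, -4.7, 4.3, 0, 0, 0, -1, 0.0, -4.5, 4.5, 0, 0, 0, -1, 0.0, -4.4, 4.6, 0, 0, 0, -1, 0.0, -4.2, 4.8, 0, 0, 0]
```

Emit:
drive_tool --series '[-1,0,-5.6,3.0,0,0,0,-1,0,-5.5,3.2,0,0,0,-1,0,-5.4,3.4,0,0,0,-1,0,-5.3,3.5,0,0,0,-1,0,-5.2,3.7,0,0,0,-1,0,-5.1,3.9,0,0,0,-1,0,-4.9,4.0,0,0,0,-1,0,-4.8,4.2,0,0,0,-1,0,-4.7,4.3,0,0,0,-1,0,-4.5,4.5,0,0,0,-1,0,-4.4,4.6,0,0,0,-1,0,-4.2,4.8,0,0,0]'

```text
t: 20.27
eef_pos: [0.4751, -0.1014, 0.2406]
tool_rot: [0.0, 0.656, 0.754, -0.001]
contact_force: [1.2, 1.6, -1.1]
gripper_width: 0.121
```

```bash
python3 arc.py 1.25 12
```

```text
case -225.62672404044008 1.014743229669747 231.59661070262163 r 194.8543769494127 th 0.899490499605205 [-0.17  0.18  0.29  2.03 -0.06  0.95  0.28] [ 1.2  1.6 -1.1] 0.12127844600009077 20.275
[-1, 0.0, -3.6, 4.4, 0, 0, 0, -1, 0.0, -3.5, 4.5, 0, 0, 0, -1, 0.0, -3.4, 4.6, 0, 0, 0, -1, 0.0, -3.2, 4.7, 0, 0, 0, -1, 0.0, -3.1, 4.8, 0, 0, 0, -1, 0.0, -3.0, 4.9, 0, 0, 0, -1, 0.0, -2.8, 5.0, 0, 0, 0, -1, 0.0, -2.7, 5.0, 0, 0, 0, -1, 0.0, -2.5, 5.1, 0, 0, 0, -1, 0.0, -2.4, 5.2, 0, 0, 0, -1, 0.0, -2.2, 5.2, 0, 0, 0, -1, 0.0, -2.1, 5.3, 0, 0, 0]
```

Emit:
drive_tool --series '[-1,0,-3.6,4.4,0,0,0,-1,0,-3.5,4.5,0,0,0,-1,0,-3.4,4.6,0,0,0,-1,0,-3.2,4.7,0,0,0,-1,0,-3.1,4.8,0,0,0,-1,0,-3.0,4.9,0,0,0,-1,0,-2.8,5.0,0,0,0,-1,0,-2.7,5.0,0,0,0,-1,0,-2.5,5.1,0,0,0,-1,0,-2.4,5.2,0,0,0,-1,0,-2.2,5.2,0,0,0,-1,0,-2.1,5.3,0,0,0]'

```text
t: 21.78
eef_pos: [0.4414, -0.1062, 0.182]
tool_rot: [0.001, 0.656, 0.754, -0.0]
contact_force: [0.7, 3.3, -0.6]
gripper_width: 0.12
```

```bash
python3 arc.py 1.5 10
```

```text
case -259.601568718225 0.9743004061232297 172.97140868060148 r 194.37359318504087 th 1.2494331824979066 [-0.15  0.21  0.28  2.15 -0.08  0.79  0.32] [ 0.7  3.3 -0.6] 0.12016537023896436 21.775
[-1, 0.0, -1.7, 4.6, 0, 0, 0, -1, 0.0, -1.5, 4.6, 0, 0, 0, -1, 0.0, -1.4, 4.7, 0, 0, 0, -1, 0.0, -1.3, 4.7, 0, 0, 0, -1, 0.0, -1.2, 4.7, 0, 0, 0, -1, 0.0, -1.1, 4.8, 0, 0, 0, -1, 0.0, -0.9, 4.8, 0, 0, 0, -1, 0.0, -0.8, 4.8, 0, 0, 0, -1, 0.0, -0.7, 4.8, 0, 0, 0, -1, 0.0, -0.6, 4.9, 0, 0, 0]
```

Emit:
drive_tool --series '[-1,0,-1.7,4.6,0,0,0,-1,0,-1.5,4.6,0,0,0,-1,0,-1.4,4.7,0,0,0,-1,0,-1.3,4.7,0,0,0,-1,0,-1.2,4.7,0,0,0,-1,0,-1.1,4.8,0,0,0,-1,0,-0.9,4.8,0,0,0,-1,0,-0.8,4.8,0,0,0,-1,0,-0.7,4.8,0,0,0,-1,0,-0.6,4.5,0,0,0]'

```text
t: 23.02
eef_pos: [0.4314, -0.1076, 0.1354]
tool_rot: [0.001, 0.656, 0.755, 0.0]
contact_force: [3.7, 5.6, -0.6]
gripper_width: 0.129
```

```bash
python3 arc.py 1.571 6
```

```text
case -269.7472159157737 0.9238141607795445 126.35268306212541 r 193.42939047962102 th 1.4960628497140178 [-0.13  0.27  0.27  2.21 -0.11  0.67  0.36] [ 3.7  5.6 -0.6] 0.12876377597471234 23.025
[-1, 0.0, -0.3, 2.4, 0, 0, 0, -1, 0.0, -0.2, 2.4, 0, 0, 0, -1, 0.0, -0.2, 2.4, 0, 0, 0, -1, 0.0, -0.2, 2.4, 0, 0, 0, -1, 0.0, -0.1, 2.4, 0, 0, 0, -1, 0.0, -0.1, 2.4, 0, 0, 0]
```

Emit:
drive_tool --series '[-1,0,-0.3,2.4,0,0,0,-1,0,-0.2,2.4,0,0,0,-1,0,-0.2,2.4,0,0,0,-1,0,-0.2,2,0,0,0,-1,0,-0.1,2,0,0,0,-1,0,-0.1,2,0,0,0,-1,0,0,0,0,0,0]'

```text
t: 23.9
eef_pos: [0.4309, -0.1081, 0.1242]
tool_rot: [0.002, 0.657, 0.754, 0.001]
contact_force: [-3.9, 6.2, 28.0]
gripper_width: 0.123
```

```bash
python3 arc.py 1.571 2
```

```text
case -270.3193679489088 0.49158827156921964 115.20404119915814 r 193.0891791712078 th 1.5538074654420049 [-0.12  0.29  0.26  2.22 -0.13  0.64  0.37] [-3.9  6.2 28. ] 0.12332448830622883 23.9
[-1, 0.0, -0.1, 1.7, 0, 0, 0, -1, 0.0, -0.1, 1.7, 0, 0, 0]
```

28 N upward: the flap rests on the supports. Ease off the push, open a little and rise.

Emit:
drive_tool --series '[-1,0,0,-1,0,0,0,-1,0,0,-0.7,0,0,0,-0.4,0,0,0,0,0,0,-0.4,0,0,0,0,0,0,-0.4,0,0,0,0,0,0,-0.4,0,0,-5,0,0,0,-0.4,0,0,-15,0,0,0,-0.4,0,0,-30,0,0,0,-0.4,0,0,-40,0,0,0,-0.4,0,0,-40,0,0,0,-0.4,0,0,-40,0,0,0,-0.4,0,0,0,0,0,0]'

```text
t: 25.4
eef_pos: [0.4308, -0.1082, 0.2969]
tool_rot: [0.003, 0.657, 0.754, 0.002]
contact_force: [0.2, -0.4, 0.4]
gripper_width: 0.301
```

```bash
python3 -c "
from h import *
from station import bot
o=bot.get_obs();print(o['t'],o['eef_pos'],o['contact_force'])
c=np.load('case.npy')
pts=W([[-272.5,65,112],[-272.5,-65,112],[-232.5,153,119],[-232.5,-153,119],[-215.5,141.5,57.5],[-215.5,-141.5,57.5]],c)
P=[]
for n,x,y in(('scene',230,165),('top',255,140)):
  i=bot.read_camera(n)['pixels'];cv2.imwrite(f'pics/{n}_end.png',i)
  P.append(cv2.resize(i[y:y+170,x:x+160],None,fx=2.5,fy=2.5,interpolation=cv2.INTER_CUBIC)); print(n,((proj(n,pts)-[x,y])*2.5).round().tolist())
cv2.imwrite('pics/e.png',np.hstack(P))"
```

```text
25.4 [ 0.43075866 -0.10822881  0.29687398] [ 0.2153351  -0.38206006  0.41572399]
scene [[288.0, 309.0], [362.0, 262.0], [202.0, 323.0], [380.0, 218.0], [198.0, 364.0], [361.0, 263.0]]
top [[158.0, 349.0], [268.0, 349.0], [84.0, 318.0], [341.0, 317.0], [95.0, 333.0], [324.0, 333.0]]
```

View pics/e.png

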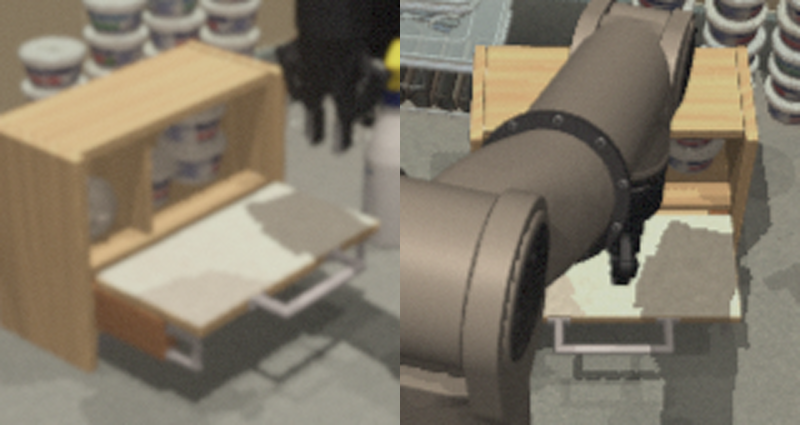

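The flap is level: its handle, at (285,312)-(362,268) and (558,347)-(668,347), matches the level prediction, and the left support shows beneath it. One last full view for the bystanders.

```bash
python3 -c "
import cv2,numpy as np
a=[cv2.imread(f'pics/{n}.png') for n in('scene0','scene_end','top0','top_end')]
for k,n,(x,y,w,h) in((0,'cup',(128,290,40,70)),(0,'spray low',(370,210,32,55)),(2,'brush',(440,315,65,35))):
  print(n,np.abs(a[k][y:y+h,x:x+w].astype(int)-a[k+1][y:y+h,x:x+w]).mean().round(1))
cv2.imwrite('pics/f.png',np.hstack([a[1][150:400,100:440],a[3][150:400,390:640]]))"
```

```text
cup 6.3
spray low 9.9
brush 41.8
```

View pics/f.png

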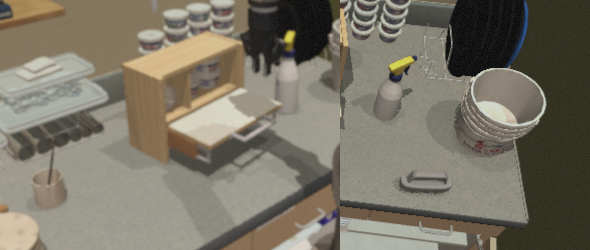

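The cup, spray bottle and scrub brush all stand where they were. The brush is still at about (475,332) in the full picture; its pixel difference is the arm's shadow being gone.

```bash
python3 -c "
from station import bot
print(bot.hand_in())"
```

```text
the job is handed in; nothing more can be done
None
```

The cabinet is set up as asked and handed in at about 25.5 s. I pulled the right support out to its stop, then the left, with the flap still up. Then I lowered the flap by its handle in small steps until it lay on both supports, let go and lifted the arm clear.

- **Supports:** each stopped with a clear rise in force (17 N right, 22 N left). By the measured tool position, both were at about 0.100 m.
- **Flap:** the level handle position I predicted matches the final pictures to within about 1–3 image pixels. The supports took 28 N at the end of the lowering, and I eased that off before opening the gripper.
- **Disagreement:** the tool position gave a final flap angle of 1.554 rad instead of 1.571. I put that down to a few millimetres of uncertainty in where the fingers held the bar.
- **Bystanders:** the cup, spray bottle and scrub brush look unmoved in the final pictures. The brush area failed a simple pixel comparison, which I put down to the arm's shadow having moved. It is still at the same spot in the image, to about 2 pixels.
- **Limits:** in one early pose, leaned back to reach the right pull, two wrist joints read right at their range limits (5 at -1.37, 6 at 0.17). I backed off at once and used less lean, but I can't rule out a brief touch of the limit.

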